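# Catch a framework's loop with the sprung anode hook of the electropolisher

## Robot

A 7-joint arm with a two-finger parallel gripper is mounted at the origin on a cart in front of the work surface, level with it; the furniture and walls round the work are solid. World frame = base frame: x ahead of the robot, y to its left, z up, the work surface at z = 0. Lengths are in m, angles in rad, forces in N, time in s.
With the tool pointing down it reaches from about 0.4 to 0.85 m from the base axis. Payload 10.4 kg.
Tool frame: the origin (TCP) lies midway between the tips of the shut fingers; the grasp point (between the pads) lies 19 mm behind it; z points along the fingers, y is the line along which they close (so a half turn about z gives the same grasp; the last joint's range is limited). The gripper opens to 87 mm and grips with 3 to 60 N. Pads are 19 mm wide; open, the fingers measure 117 mm over their backs; the gripper's body (75 mm by 190 mm) begins 51 mm behind the grasp point.
Start: joints at [-1.147, 0.332, -0.065, 1.46, 0.022, 1.35, -0.088], TCP at [0.27, 0.564, 0.223] pointing down, gripper open.
Joint ranges: [-2.6, 2.6], [-0.5, 2.12], [-1.47, 1.34], [0.16, 2.42], [-1.27, 4.41], [0.06, 2.06], [-2.6, 2.6]. Speed limits (rad/s): [2.22, 2.22, 2.79, 2.79, 3.14, 3.14, 3.14].

## Interface

Orientations are given as a unit quaternion [x, y, z, w].
In Python, from bench import r gives the robot as it stands.
- The arm moves only by the tool arm_command, never from a script. Its argument "moves" is one flat list of numbers, 4 for each row, row after row: the shift along the tool's x, y, z in cm, then the turn about the tool's z in degrees. A call has 1 to 12 rows; each row shifts and turns the commanded pose from where the row before left it, along the tool's axes as they then stand; what a row does not reach is not made up. A row lasts 1/12 s, in which the tool goes at most 41.7 mm and 7.16 degrees, less where a joint would pass 70% of its speed; a pose out of reach is approached as far as the arm can. A call with a gripper value outside its range is refused whole. "fingers" is the opening in per cent of the stroke, from 0 (shut) to 100 (fully open), set as the call begins (left out, the last holds). The fingers move at their own pace and stop on an object; "squeeze" is the grip in N (left out, the last holds). Time passes only in rows, so rows that do not move let the fingers close. It gives the time, the measured TCP pose, the force, the opening and the grip force at its end, in the units of the state.
- r.read_state(): the state, without advancing time (a new reading comes with each control period).
- r.camera(name): name is "scene" or "top" or "wrist"; returns the picture (420x560x3 uint8, red, green, blue); there is no depth.
- r.camera_info(name): a dict with "fx", "fy", "cx", "cy" (pixels), "k1" (the pictures are not rectified: a ray, as slopes to the right and down, at radius r is drawn at 1 + k1 r^2 times it, then the intrinsics apply), "origin" and "attitude" of the camera in the world. Camera axes: x right, y up, looking along -z (the intrinsics and any distortion apply to the point x, -y, -z); pixel columns grow to the right and rows downward; lengths in m; the calibration is good to about 2 mm. A picture is of the moment at which its call begins: read the wrist's pose just before it. camera_info takes no time and is no camera call; for the wrist camera it gives the pose at the moment of the call.
- r.close_job(): hands the job in; it is judged then, once.
The state is a dict: "time": time; "joint_positions": joint angles; "joint_vel": joint speeds; "joint_torque": joint torques, N m; "ee_pos": TCP position; "eef_rot": TCP orientation; "ft_force": force on the tool from outside, world axes, zero at the start; "torque": the same for the moment, N m; "width": finger opening in m; "grip_force": force on a finger pad.
Only numpy, scipy, OpenCV 4.12 (cv2) and the standard library are available. Lean on these libraries where they do the work, as an engineer would, in place of code of your own. Each camera call takes 0.05 s, during which the arm holds its last target. There are 200 camera calls.

## Task

Connect the anode of the electropolisher to the metal framework clamped on the carrier in its white nest: swing the anode arm in slowly, hold its red plunger pressed so that the sprung hook reaches out below the framework's loop, and feel the hook gently home against the bar of the loop without straining it. Then ease the plunger up, not letting it snap, so that the hook rises and catches the bar from below with the full pull of its spring, and let go. Do not push the carrier about or touch it or the framework with the gripper, and leave the bottle, the plaster cast and the tape roll alone.

Things in the scene. Friction and masses are not known exactly. Their poses are not given: they have to be found in the camera images.
- polisher: Electropolisher: low grey box 175 x 190 x 24 mm, stainless top, fixed. Origin: centre of its underside, on the worktop; x runs from the white nest to the steel column, z up, y to the left of x. The column (axis of the anode arm) stands at x = +60 mm, y = 0; the middle of the nest at x = -50 mm, y = 0.
- anode_arm (a joint): Angle (rad) of the aluminium arm about the column. 0: grabber over the middle of the nest; it grows to 1.30 as the arm swings to the polisher's +y side, where it starts, and ends at -0.22 the other way. Swings easily (0.5 N at the cap), stays where left, keeps its height (80 to 105 mm over the worktop). The grabber's axis is 110 mm from the column's.
- plunger: Sprung plunger of the grabber: red knurled round cap 21 mm across, 16 mm high, one piece with the stem and hook. Origin: centre of the cap, 142 mm over the worktop when up; z up. Pressing it pushes the hook out as far, up to a hard stop at 13 mm; its spring takes 2.5 N at first, 8 N at the stop. The black barrel below (16 to 18 mm across) reaches from 69 to 116 mm over the worktop.
- nose (a point): Middle of the flat lower end (nose, 14 mm across) of the black barrel, on the grabber's axis, 69 mm over the worktop. Axes of the arm: at arm angle 0 they are the polisher's. The arm swings inward along -y.
- hook (a point): Middle of the hook's trough, on its floor, on the grabber's axis; 1 mm below the nose with the plunger up, 14 mm when fully pressed, 7 mm with the bar caught. J-hook in the arm's y-z plane, 5 mm wide, floor 2.5 mm thick; trough from y = -3 to +3 mm between the shank (+y) and a lip 3.5 mm high, 2.5 mm thick (-y), which goes first when the arm swings in.
- nest (a point): Centre of the white nest's upper face, 27 mm over the worktop; axes as the polisher's. Rails 4 mm high keep the carrier in place with 0.5 to 1 mm of play.
- framework: Cast cobalt-chrome denture framework clamped on a dark steel carrier 68 x 84 x 15 mm, 0.8 kg together, standing loose in the nest. Origin: underside of the carrier, below the middle of the framework; axes as the polisher's. A staple-shaped hanging loop (sprue) stands on the framework, see point loop. More than 9 N from the hook bends it.
- loop (a point): Usual place of the middle of the loop's bar, 37 mm above the carrier's underside. The bar is square, 4 x 4 mm, runs along x, 22 mm clear between its legs, top 3 mm below the nose. On each casting the loop stands elsewhere, up to 10 mm to either side (y); this is not measured. Pressed 11 mm or more, the hook passes under the bar till its shank meets it.
- alcohol: White bottle, 48 mm across, 134 mm high, standing beside the polisher on its -y side. Origin: centre of its underside. Leave it.
- cast_spare: Small plaster tooth cast on a blue base, 49 x 47 x 45 mm, beside the polisher on its -y side. Origin: centre of its underside. Leave it.
- tape_roll: Roll of beige tape lying flat, 96 mm across, 25 mm high, beside the polisher on its +y side. Origin: centre of its underside. Leave it.
Not all that is in view belongs to the job. Leave any blue or green look-alike of the framework alone.

How it is judged:
By the outcome, as a careful person would: the job done as asked, in the order asked, and still so for the second after the job is handed in, with the robot touching nothing.
It also fails if it takes over 56 s, if anything falls off the work surface, if the arm or the gripper's body presses on something with over 40 N, if the wrist force passes 120 N, or if a joint passes its speed limit or range.

## Working session

There is one attempt and no reset: what is moved stays moved. The work goes in short steps, Python scripts to look and compute and a tool call to move; the robot and the scene stay as the last step left them, time stands still between calls to the robot, and variables do not carry over. Pictures are saved under pics/ and viewed, at most 10 in all, crops included, and the job is handed in when it is done.

Besides the shell and the picture viewer there is one more tool, called after ">>>" as name(argument=value, ...), one argument or row to a line, values as JSON. arm_command: Moves the arm, as the interface text tells. Its arguments: {"type":"object","properties":{"moves":{"type":"array"},"fingers":{"type":"number"},"squeeze":{"type":"number"}},"required":["moves"]}

```bash
mkdir -p pics; python3 - <<'E'
from bench import r
import cv2
s=r.read_state();print({k:(s[k]) for k in ("time","ee_pos","eef_rot","ft_force","width")})
for n in("scene","top"):
    cv2.imwrite(f"pics/{n}0.png",cv2.cvtColor(r.camera(n),cv2.COLOR_RGB2BGR));print(n,r.camera_info(n))
E
```

```text
{'time': 0.0, 'ee_pos': array([0.26988435, 0.56329926, 0.22177178]), 'eef_rot': array([ 2.21530020e-01,  9.75153307e-01, -6.81915770e-04, -1.17783637e-04]), 'ft_force': array([ 0.37659076, -0.0119925 ,  0.20159611]), 'width': 0.08730194481579859}
scene {'fx': 399.08294857043876, 'fy': 399.08294857043876, 'cx': 281.05429477102115, 'cy': 206.46154803255308, 'k1': -0.0058839350251453995, 'origin': array([ 0.02039646, -0.56433045,  0.66500471]), 'attitude': array([ 0.42819114, -0.17838334, -0.33409709,  0.82049428])}
top {'fx': 438.86807927587887, 'fy': 438.86807927587887, 'cx': 282.72508261462724, 'cy': 207.66960650496523, 'k1': 0.0433054916828295, 'origin': array([ 0.48831352, -0.01716724,  1.00032306]), 'attitude': array([ 0.03740481, -0.01122431, -0.7063979 ,  0.7067368 ])}
```

View pics/scene0.png

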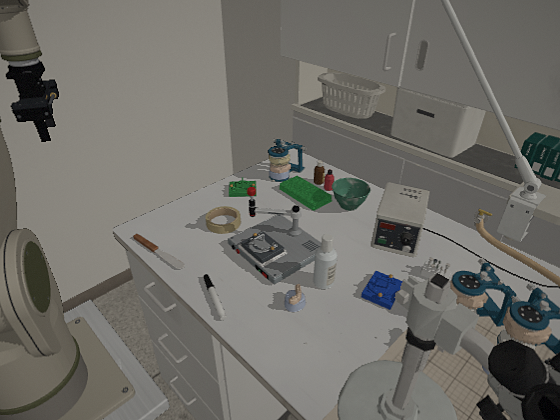

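View pics/top0.png

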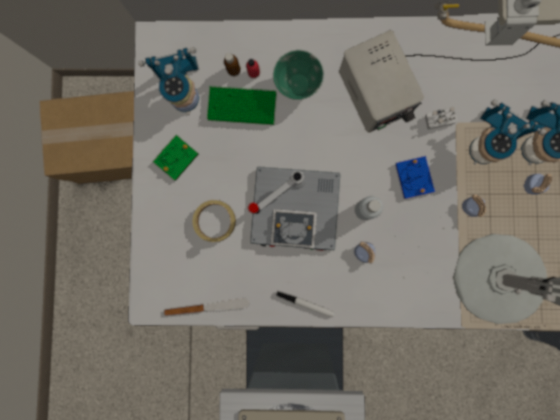

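```bash
cat > h.py <<'E'
import numpy as np,cv2
from scipy.spatial.transform import Rotation as R
def ray(info,u,v):
    p=np.array([(u-info['cx'])/info['fx'],(v-info['cy'])/info['fy']]);q=p.copy()
    for _ in range(10): q=p/(1+info['k1']*(q@q))
    return R.from_quat(info['attitude']).apply([q[0],-q[1],-1])
def at(info,u,v,z):
    d=ray(info,u,v);o=info['origin'];return o+d*(z-o[2])/d[2]
def proj(info,P):
    c=R.from_quat(info['attitude']).inv().apply(np.asarray(P)-info['origin'])
    q=np.array([c[0],-c[1]])/-c[2];q=q*(1+info['k1']*(q@q));return q*info['fx']+[info['cx'],info['cy']]
E
python3 - <<'E'
import cv2
a=cv2.imread('pics/top0.png')[155:260,235:355];b=cv2.imread('pics/scene0.png')[180:290,220:350]
cv2.imwrite('pics/tc.png',cv2.resize(a,None,fx=5.5,fy=5.5,interpolation=cv2.INTER_CUBIC))
cv2.imwrite('pics/sc.png',cv2.resize(b,None,fx=5.4,fy=5.4,interpolation=cv2.INTER_CUBIC))
E
```

```text
(no output)
```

View pics/tc.png

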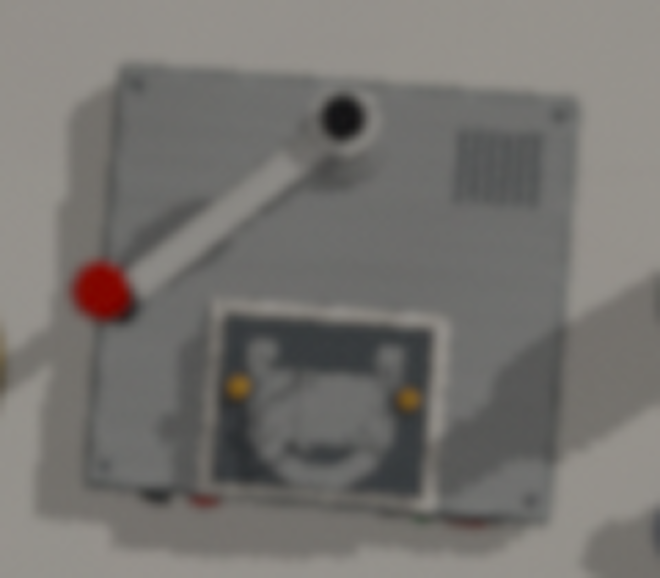

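View pics/sc.png

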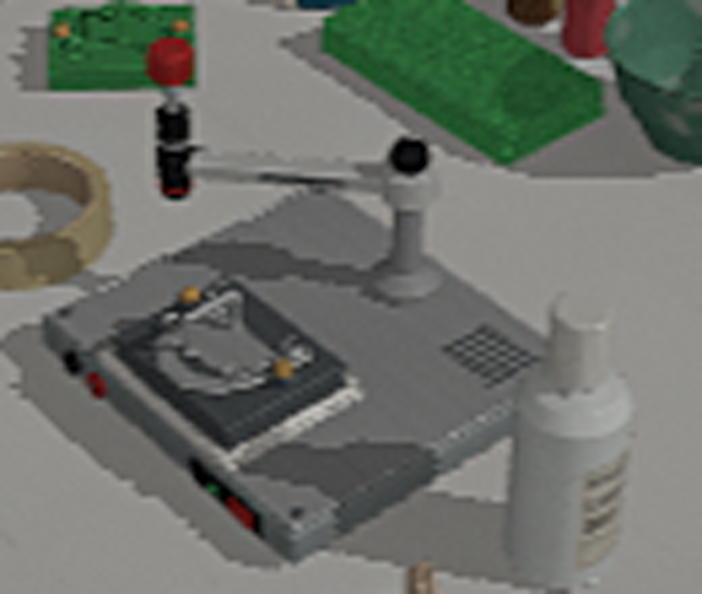

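```bash
python3 - <<'E'
from bench import r
from h import *
from scipy.optimize import least_squares
t=r.camera_info('top');s=r.camera_info('scene')
T=lambda u,v:((u+.5)/5.5-.5+235,(v+.5)/5.5-.5+155)
S=lambda u,v:((u+.5)/5.4-.5+220,(v+.5)/5.4-.5+180)
c=[at(t,*T(*p),.024)[:2] for p in((122,65),(580,98),(87,487),(549,522))]
print(np.round(c,4),'ctr',np.mean(c,0))
x=(c[0]+c[1]-c[2]-c[3]);yaw=np.arctan2(x[1],x[0]);y=(c[0]+c[2]-c[1]-c[3])
print('yaw',yaw,np.arctan2(y[1],y[0])-np.pi/2,'size',np.linalg.norm(x)/2,np.linalg.norm(y)/2)
def tri(a,b):
    return least_squares(lambda P:np.r_[proj(t,P)-a,proj(s,P)-b],[.5,0,.1]).x
cap=tri(T(102,291),S(171,62));print('cap',cap,'top142',at(t,*T(102,291),.150),'sc',at(s,*S(171,62),.142))
C=np.mean(c,0);e=np.array([np.cos(yaw),np.sin(yaw)]);n=np.array([-e[1],e[0]])
col=C+.06*e;print('col',col,'nest',C-.05*e, 'colknob',tri(T(343,118),S(409,155)))
d=cap[:2]-col;print('r',np.linalg.norm(d),'angle',np.arctan2(d@n,-d@e))
for yy in(-.01,0,.01):
    for xx in(-.011,.011):
        P=[*(C-.05*e+yy*n+xx*e),.064];q=proj(t,P);k=proj(s,P);print(yy,xx,(q-[235,155])*5.5,(k-[220,180])*5.4)
E
```

```text
[[ 0.6487  0.0777]
 [ 0.6343 -0.1087]
 [ 0.4766  0.0909]
 [ 0.4631 -0.0951]] ctr [ 0.55567148 -0.00883389]
yaw -0.0778755499842059 -0.07476907911263897 size 0.17221831319292194 0.18672027956744985
cap [0.54843071 0.07296184 0.13875843] top142 [0.5472956  0.07208129 0.15      ] sc [0.54571197 0.06857022 0.142     ]
col [ 0.61548964 -0.01350171] nest [ 0.50582302 -0.00494405] colknob [ 0.61637485 -0.01324611  0.09766018]
r 0.10942050000737812 angle 0.8332518354335102
-0.01 -0.011 [343.98761382 441.17025852] [210.34173522 328.95228319]
-0.01 0.011 [348.36696924 384.44804944] [250.03891381 308.56564562]
0 -0.011 [318.21053123 439.11225267] [196.44490029 317.68111447]
0 0.011 [322.63006929 382.42077273] [236.05151841 297.56605825]
0.01 -0.011 [292.45863299 437.05769537] [182.73149126 306.55849019]
0.01 0.011 [296.91831607 380.39634696] [222.24644822 286.70967047]
```

>>> arm_command(
  moves=[-2.5,-1.8,0,0,-2.5,-1.8,0,0,-2.5,-1.8,0,0,-2.5,-1.8,0,0,-2.5,-1.8,0,0,-2.5,-1.8,0,0,-2.5,-1.8,0,0,-2.5,-1.8,0,0,-2.5,-1.8,0,0,-2.5,-1.8,0,0,-2.5,-1.8,0,0,-2.5,-1.8,0,0],
  fingers=70,
)

```text
time: 1.1
ee_pos: [0.4476, 0.2377, 0.2224]
eef_rot: [0.222, 0.975, -0.0, -0.0]
ft_force: [0.1, 0.3, 0.2]
width: 0.0608
grip_force: 0.0
```

>>> arm_command(
  moves=[-2.4,-1.6,0,0,-2.4,-1.6,0,0,-2.4,-1.6,0,0,-2.4,-1.6,0,0,-2,-1.4,0,0,-1,-0.5,0,0,0,0,0,6.5,0,0,0,6.5,0,0,0,6.5,0,0,0,6.5,0,0,0,0.6,0,0,0,0],
)

```text
time: 2.1
ee_pos: [0.5248, 0.1106, 0.2223]
eef_rot: [0.438, 0.899, -0.0, -0.0]
ft_force: [-0.3, 0.4, -0.7]
width: 0.0609
grip_force: 0.0
```

```bash
python3 - <<'E'
from bench import r
from h import *
s=r.read_state();i=r.camera_info('wrist');im=r.camera('wrist')
print(s['time'],s['ee_pos'],np.round(R.from_quat(s['eef_rot']).as_matrix(),4).tolist(),s['ft_force'],s['width'],i)
cv2.imwrite('pics/w1.png',cv2.cvtColor(im,cv2.COLOR_RGB2BGR))
for P in([.548,.0725,.15],[*s['ee_pos'][:2],.15]):print(proj(i,P))
E
```

```text
2.1 [0.52476639 0.11063356 0.22233324] [[-0.6156, 0.788, -0.0004], [0.788, 0.6156, 0.0001], [0.0003, -0.0003, -1.0]] [-0.3076625   0.40397321 -0.67813548] 0.0608989432727355 {'fx': 290.13099377858407, 'fy': 290.13099377858407, 'cx': 275.3874739113524, 'cy': 207.2245363060662, 'k1': -0.03614753811727778, 'origin': array([0.48245233, 0.16633037, 0.3846608 ]), 'attitude': array([-0.12202713, -0.04183292,  0.32278007,  0.93764194])}
[268.58017817 264.30438347]
[274.37212266 216.20667506]
```

View pics/w1.png

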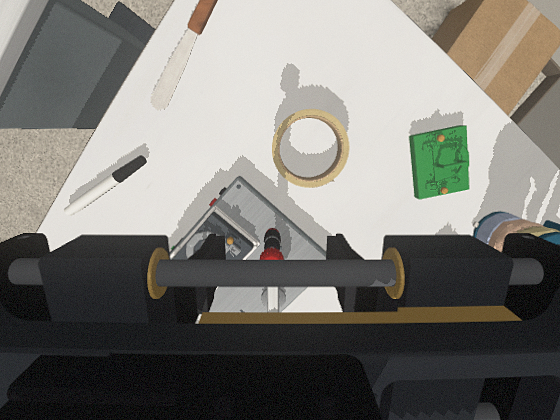

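>>> arm_command(
  moves=[-1.5,-0.1,0,0,-1.5,-0.1,0,0,-1.4,-0.1,0,0,0,0,2,0,0,0,2,0,0,0,2,0,0,0,1.2,0,0,0,0,0],
)

```text
time: 2.82
ee_pos: [0.5481, 0.0733, 0.148]
eef_rot: [0.439, 0.899, -0.001, -0.002]
ft_force: [0.2, 0.4, 0.1]
width: 0.0612
grip_force: 0.0
```

```bash
python3 - <<'E'
from bench import r
from h import *
s=r.read_state();i=r.camera_info('wrist');im=r.camera('wrist')
print(s['time'],s['ee_pos'],s['ft_force'],s['width'])
for n in('wrist','scene'):
    im=cv2.cvtColor(r.camera(n),cv2.COLOR_RGB2BGR);cv2.imwrite(f'pics/{n}2.png',im)
a=cv2.imread('pics/wrist2.png')[200:340,150:410];b=cv2.imread('pics/scene2.png')[160:300,190:330]
cv2.imwrite('pics/m2.png',np.hstack([cv2.resize(a,(520,280)),cv2.resize(b,(280,280))]))
E
```

```text
2.8167 [0.54807395 0.07332954 0.14796061] [0.2416608  0.40234106 0.12284616] 0.061213482565609774
```

View pics/m2.png

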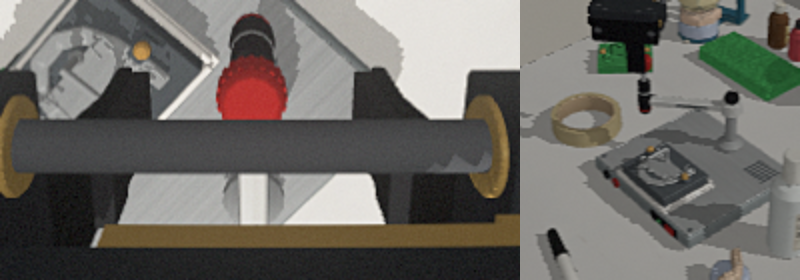

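```bash
python3 - <<'E'
from bench import r
from h import *
s=r.read_state();i=r.camera_info('wrist');p=s['ee_pos'];print(p)
tx=R.from_quat(s['eef_rot']).apply([1,0,0])
for k in(-.0105,0,.0105):print(k,[proj(i,[*(p+k*tx)[:2],z]) for z in(.15,.134)])
im=cv2.cvtColor(cv2.imread('pics/wrist2.png'),cv2.COLOR_BGR2HSV)
m=((im[...,1]>150)&(im[...,2]>90)&((im[...,0]<8)|(im[...,0]>172)));m[:,:240]=0;m[:,310:]=0
for v in range(225,265,2):
    u=np.where(m[v])[0]
    if len(u):print(v,u.min(),u.max())
E
```

```text
[0.55017936 0.07354329 0.15160079]
-0.0105 [array([273.94643814, 265.17770983]), array([274.03324554, 254.47923256])]
0 [array([273.92257407, 249.4209923 ]), array([274.01274836, 239.82504817])]
0.0105 [array([273.89827172, 233.14705213]), array([273.99191605, 224.73455893])]
229 269 281
231 265 285
233 265 286
235 262 289
237 261 289
239 260 291
241 259 291
243 259 292
245 259 292
247 258 292
249 258 293
251 259 291
253 259 292
255 259 290
257 261 289
259 261 289
```

>>> arm_command(
  moves=[0,0,0.7,0,0,0,0.7,0,0,0,0.7,0,0,0,0,0],
)

```text
time: 3.3
ee_pos: [0.5488, 0.0733, 0.1279]
eef_rot: [0.44, 0.898, -0.001, -0.001]
ft_force: [0.3, 0.3, -0.0]
width: 0.061
grip_force: 0.0
```

>>> arm_command(
  moves=[0,0,0,0,0,0,0,0,0,0,0,0,0,0,0,0,0,0,0,0,0,0,0,0,0,0,0,0,0,0,0,0],
  fingers=0,
  squeeze=20,
)

```text
time: 3.97
ee_pos: [0.5496, 0.0734, 0.1296]
eef_rot: [0.44, 0.898, 0.0, 0.0]
ft_force: [0.1, 0.2, 0.4]
width: 0.0198
grip_force: 20.0
```

```bash
python3 - <<'E'
from bench import r
from h import *
from scipy.optimize import least_squares
t=r.camera_info('top');s=r.camera_info('scene')
T=lambda u,v:((u+.5)/5.5-.5+235,(v+.5)/5.5-.5+155)
S=lambda u,v:((u+.5)/5.4-.5+220,(v+.5)/5.4-.5+180)
tri=lambda a,b:least_squares(lambda P:np.r_[proj(t,P)-a,proj(s,P)-b],[.5,0,.1]).x
e=np.array([np.cos(-.0765),np.sin(-.0765)]);n=np.array([-e[1],e[0]]);N=np.array([.5058,-.0049])
for a,b in(((238,386),(190,293)),((408,398),(283,368))):
    P=tri(T(*a),S(*b));print(P,'nest xy',(P[:2]-N)@e,(P[:2]-N)@n)
E
```

```text
[0.51706363 0.02840397 0.04798978] nest xy 0.008685418815101327 0.034067397798325634
[ 0.51234746 -0.03856602  0.0471625 ] nest xy 0.009101251499878591 -0.033067167855195624
```

>>> arm_command(
  moves=[0,-0.29,0,-1.5,0,-0.29,0,-1.5,0,-0.29,0,-1.5,0,-0.29,0,-1.5,-0.02,-0.29,0,-1.5,0,-0.29,0,-1.5,0,-0.29,0,-1.5,0,-0.29,0,-1.5,-0.02,-0.29,0,-1.5,0,-0.29,0,-1.5,0,0,0,0,0,0,0,0],
)

```text
time: 4.97
ee_pos: [0.5294, 0.0527, 0.1296]
eef_rot: [0.319, 0.948, 0.0, 0.0]
ft_force: [-0.4, -0.7, 0.8]
width: 0.0201
grip_force: 20.0
```

>>> arm_command(
  moves=[0,-0.29,0,-1.5,0,-0.29,0,-1.5,-0.02,-0.29,0,-1.5,0,-0.29,0,-1.5,0,-0.29,0,-1.5,-0.02,-0.29,0,-1.5,0,-0.29,0,-1.5,0,-0.29,0,-1.5,-0.02,-0.29,0,-1.5,0,-0.29,0,-1.5,0,0,0,0,0,0,0,0],
)

```text
time: 5.97
ee_pos: [0.5153, 0.0277, 0.1296]
eef_rot: [0.193, 0.981, 0.0, 0.0]
ft_force: [-1.2, 0.1, 0.5]
width: 0.0201
grip_force: 20.0
```

>>> arm_command(
  moves=[0,0,0.15,0,0,0,0.15,0,0,0,0.15,0,0,0,0.15,0,0,0,0.15,0,0,0,0.15,0,0,0,0.15,0,0,0,0.1,0,0,0,0,0,0,0,0,0,0,0,0,0],
)

```text
time: 6.88
ee_pos: [0.5154, 0.0278, 0.1183]
eef_rot: [0.192, 0.981, 0.0, 0.0]
ft_force: [-1.9, 2.0, 7.2]
width: 0.0199
grip_force: 20.0
```

>>> arm_command(
  moves=[0.05,0,0.04,0,0.05,0,0.03,0,0,0,0,0,0,0,0,0],
)

```text
time: 7.22
ee_pos: [0.5153, 0.0278, 0.118]
eef_rot: [0.193, 0.981, 0.0, 0.001]
ft_force: [0.5, -0.3, 6.8]
width: 0.0197
grip_force: 20.0
```

>>> arm_command(
  moves=[0,-0.19,0,-1,0,-0.19,0,-1,0,-0.19,0,-1,0,-0.19,0,-1,-0.02,-0.19,0,-1,0,0,0,0,0,0,0,0],
)

```text
time: 7.8
ee_pos: [0.5121, 0.0187, 0.118]
eef_rot: [0.15, 0.989, 0.0, 0.001]
ft_force: [0.8, -0.4, 7.5]
width: 0.0202
grip_force: 20.0
```

>>> arm_command(
  moves=[0,-0.14,0.03,-0.7,0,-0.13,0.02,-0.7,0,-0.13,0,-0.7,0,-0.13,0,-0.7,-0.01,-0.14,0,-0.7,0,-0.13,0,-0.7,0,-0.13,0,-0.7,0,-0.13,0,-0.7,-0.01,-0.13,0,-0.7,0,0,0,0,0,0,0,0,0,0,0,0],
)

```text
time: 8.8
ee_pos: [0.5093, 0.0072, 0.1174]
eef_rot: [0.095, 0.995, 0.0, 0.001]
ft_force: [0.7, 0.2, 6.6]
width: 0.0196
grip_force: 20.0
```

>>> arm_command(
  moves=[0,-0.05,0,-0.25,0,-0.05,0,-0.25,0,0,0,0,0,0,0,0],
)

```text
time: 9.13
ee_pos: [0.5091, 0.0063, 0.1175]
eef_rot: [0.091, 0.996, 0.0, 0.001]
ft_force: [-0.1, -0.7, 7.0]
width: 0.02
grip_force: 20.0
```

>>> arm_command(
  moves=[0,-0.05,0,-0.25,0,-0.05,0,-0.25,0,0,0,0,0,0,0,0],
)

```text
time: 9.47
ee_pos: [0.509, 0.0053, 0.1175]
eef_rot: [0.086, 0.996, 0.0, 0.001]
ft_force: [1.1, 0.5, 7.5]
width: 0.0201
grip_force: 20.0
```

```bash
python3 - <<'E'
import cv2,numpy as np
from bench import r
from h import *
b=cv2.imread('pics/scene0.png')[222:272,240:290];a=cv2.imread('pics/top0.png')[205:250,268:318]
f=lambda x:cv2.resize(cv2.convertScaleAbs(x,alpha=1.4),(400,400),interpolation=cv2.INTER_CUBIC)
a=np.vstack([a,np.zeros((5,50,3),np.uint8)])
cv2.imwrite('pics/w3.png',cv2.cvtColor(r.camera('wrist'),cv2.COLOR_RGB2BGR))
w=cv2.resize(cv2.imread('pics/w3.png')[195:270,150:350],(533,200))
o=np.zeros((600,800,3),np.uint8);o[:400,:400]=f(b);o[:400,400:]=f(a);o[400:,:533]=w
cv2.imwrite('pics/z.png',o)
e=np.array([np.cos(-.0765),np.sin(-.0765)]);n=np.array([-e[1],e[0]]);N=np.array([.5058,-.0049])
for y in(-.01,0,.01):
  for x in(-.011,.011):
    P=[*(N+x*e+y*n),.066];q=proj(r.camera_info('scene'),P);k=proj(r.camera_info('top'),P)
    print(y,x,(q-[240,222])*8,(k-[268,205])*8+[400,0])
E
```

```text
-0.01 -0.011 [151.35683652 146.0412732 ] [636.21535868 241.69502093]
-0.01 0.011 [210.17757949 115.81845556] [642.4855615  159.00495317]
0 -0.011 [130.70882694 129.37725208] [598.63732991 238.74693097]
0 0.011 [189.39677469  99.55706859] [604.96635182 156.10158451]
0.01 -0.011 [110.33336801 112.93286423] [561.0960087  235.80382285]
0.01 0.011 [168.88685259  83.50739041] [567.48379357 153.20232312]
```

View pics/z.png

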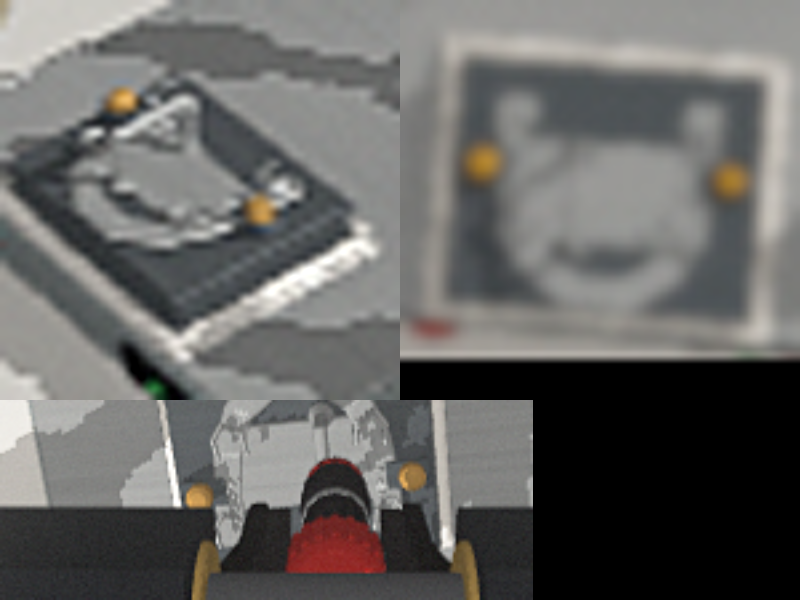

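>>> arm_command(
  moves=[0,-0.06,0,-0.3,0,-0.06,0,-0.3,0,-0.06,0,-0.3,0,-0.06,0,-0.3,0,-0.06,0,-0.3,0,0,0,0,0,0,0,0],
)

```text
time: 10.1
ee_pos: [0.5085, 0.0023, 0.1175]
eef_rot: [0.073, 0.997, 0.0, 0.001]
ft_force: [0.2, -1.2, 6.8]
width: 0.0201
grip_force: 20.0
```

>>> arm_command(
  moves=[0,-0.05,0,-0.25,0,-0.05,0,-0.25,0,-0.05,0,-0.25,0,-0.05,0,-0.25,0,0,0,0,0,0,0,0],
)

```text
time: 10.6
ee_pos: [0.5083, 0.0009, 0.1175]
eef_rot: [0.065, 0.998, 0.0, 0.001]
ft_force: [0.4, 2.0, 6.9]
width: 0.02
grip_force: 20.0
```

>>> arm_command(
  moves=[0,0,0,0,0,0,0,0],
)

```text
time: 10.77
ee_pos: [0.5083, 0.0009, 0.1175]
eef_rot: [0.064, 0.998, 0.0, 0.001]
ft_force: [0.5, 1.0, 7.1]
width: 0.0199
grip_force: 20.0
```

>>> arm_command(
  moves=[0,0,0,0,0,0,0,0],
)

```text
time: 10.93
ee_pos: [0.5083, 0.0009, 0.1175]
eef_rot: [0.065, 0.998, 0.0, 0.001]
ft_force: [1.1, 1.4, 5.9]
width: 0.0199
grip_force: 20.0
```

>>> arm_command(
  moves=[0,0,0,0,0,0,0,0],
)

```text
time: 11.1
ee_pos: [0.5083, 0.0009, 0.1175]
eef_rot: [0.065, 0.998, 0.0, 0.001]
ft_force: [1.1, 0.9, 5.9]
width: 0.0195
grip_force: 20.0
```

>>> arm_command(
  moves=[0,0.1,0,0.5,0,0.1,0,0.5,0,0.1,0,0.5,0,0,0,0,0,0,0,0],
  squeeze=45,
)

```text
time: 11.52
ee_pos: [0.5086, 0.0035, 0.1175]
eef_rot: [0.078, 0.997, 0.0, 0.001]
ft_force: [0.9, 1.2, 6.7]
width: 0.0193
grip_force: 45.0
```

>>> arm_command(
  moves=[0,0,0.05,0,0,0,0.05,0,0,0,0,0,0,0,0,0,0,0,0,0],
)

```text
time: 11.93
ee_pos: [0.5086, 0.0035, 0.1165]
eef_rot: [0.078, 0.997, 0.0, 0.001]
ft_force: [0.8, 0.7, 7.7]
width: 0.0195
grip_force: 45.0
```

```bash
python3 - <<'E'
from bench import r
from h import *
F=[]
for k in range(6):
    im=r.camera('scene');F.append(r.read_state()['ft_force'])
print(np.mean(F,0),np.std(F,0),r.read_state()['ee_pos'])
b=cv2.cvtColor(im,cv2.COLOR_RGB2BGR)[170:260,210:310]
cv2.imwrite('pics/s4.png',cv2.resize(b,(660,594),interpolation=cv2.INTER_CUBIC))
E
```

```text
[0.57471972 0.41303699 7.28531816] [0.27495231 0.47500384 0.51760654] [0.50866628 0.00348416 0.11651177]
```

View pics/s4.png

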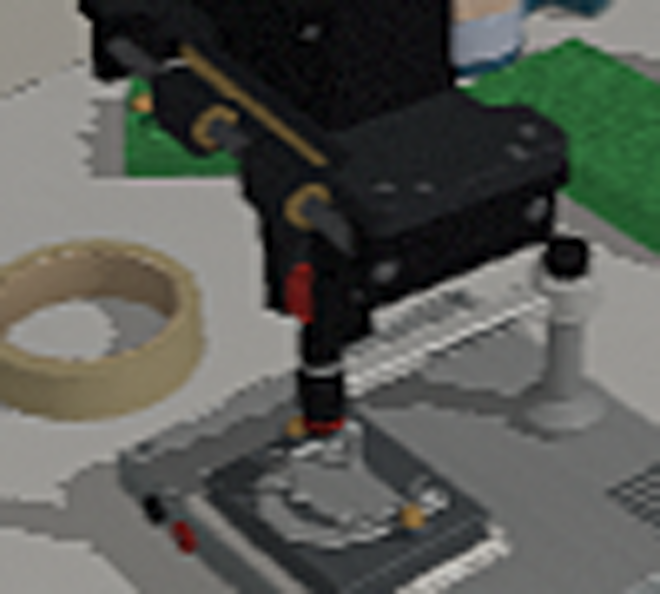

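>>> arm_command(
  moves=[0,0,0.05,0,0,0,0.05,0,0,0,0,0,0,0,0,0],
)

```text
time: 12.57
ee_pos: [0.5087, 0.0035, 0.1163]
eef_rot: [0.078, 0.997, 0.0, 0.001]
ft_force: [-3.6, 0.1, 15.7]
width: 0.0195
grip_force: 45.0
```

>>> arm_command(
  moves=[0,0,0.05,0,0,0,0,0,0,0,0,0],
)

```text
time: 12.82
ee_pos: [0.5088, 0.0036, 0.1162]
eef_rot: [0.078, 0.997, 0.001, 0.001]
ft_force: [-6.0, 0.8, 21.9]
width: 0.0195
grip_force: 45.0
```

```bash
cat > f.py <<'E'
from bench import r
import numpy as np
F=[]
for k in range(8):
    r.camera('top');F.append(r.read_state()['ft_force'])
s=r.read_state();print(s['time'],np.mean(F,0),np.std(F,0),s['ee_pos'])
E
python3 f.py
```

```text
13.2167 [-5.91975271  0.45939879 21.49733709] [0.59305905 0.3759417  0.86058935] [0.50874648 0.00359068 0.11621702]
```

>>> arm_command(
  moves=[0,0,-0.05,0,0,0,-0.05,0,0,0,-0.05,0,0,0,-0.05,0,0,0,0,0,0,0,0,0],
)

```text
time: 13.72
ee_pos: [0.5087, 0.0035, 0.117]
eef_rot: [0.078, 0.997, 0.0, 0.001]
ft_force: [0.6, 0.4, 8.0]
width: 0.0193
grip_force: 45.0
```

```bash
python3 f.py; python3 - <<'E'
from bench import r
from h import *
s=r.camera_info('scene')
print('nose proj',proj(s,[.5087,.0035,.069]),'seen ~',(322.5/6.6-.5+210,428.5/6.6-.5+170))
print('bar',[at(s,*(p),.066) for p in((122.5/8-.5+240,135.5/8-.5+222),(193.5/8-.5+240,100.5/8-.5+222))])
# red ring of nose bottom in scene now
im=cv2.cvtColor(r.camera('scene'),cv2.COLOR_RGB2BGR)
b=im[215:255,240:290];cv2.imwrite('pics/s5.png',np.hstack([cv2.resize(x,(400,320),interpolation=cv2.INTER_NEAREST) for x in(b,cv2.imread('pics/scene0.png')[215:255,240:290])]))
E
```

```text
14.1167 [0.69908569 0.15723011 7.31910527] [0.35885969 0.30007689 0.26382538] [0.50862705 0.00348572 0.11696966]
nose proj [258.54581509 233.19103265] seen ~ (258.3636363636364, 234.42424242424244)
bar [array([ 0.49158881, -0.0022949 ,  0.066     ]), array([ 0.51777525, -0.00468551,  0.066     ])]
```

View pics/s5.png

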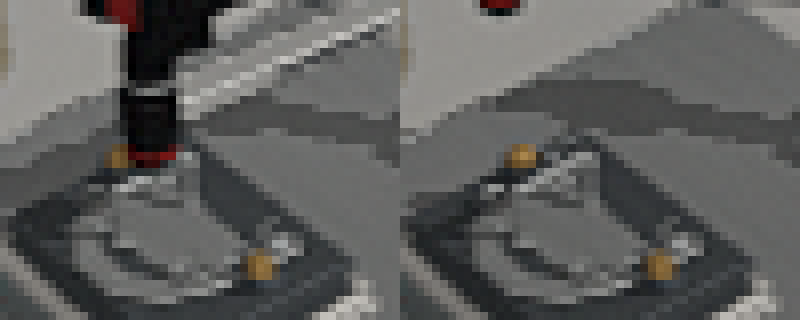

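>>> arm_command(
  moves=[0,-0.05,0,-0.25,0,-0.05,0,-0.25,0,-0.05,0,-0.25,0,-0.05,0,-0.25,0,0,0,0,0,0,0,0],
)

```text
time: 14.67
ee_pos: [0.5083, 0.0014, 0.117]
eef_rot: [0.069, 0.998, 0.0, 0.001]
ft_force: [0.8, 0.3, 6.9]
width: 0.0192
grip_force: 45.0
```

```bash
python3 f.py
```

```text
15.0667 [ 0.19180353 -0.59789446  7.06652116] [0.25734141 0.58134009 0.40440966] [0.50834073 0.00139439 0.11698942]
```

>>> arm_command(
  moves=[0,-0.03,0,-0.15,0,-0.03,0,-0.15,0,0,0,0,0,0,0,0],
)

```text
time: 15.4
ee_pos: [0.5083, 0.0011, 0.117]
eef_rot: [0.066, 0.998, 0.0, 0.001]
ft_force: [0.1, 0.8, 6.5]
width: 0.0195
grip_force: 45.0
```

```bash
python3 f.py
```

```text
15.8 [0.5427256  0.52774595 6.95834695] [0.4793679  0.2881056  0.44105678] [0.50830067 0.00110162 0.11700546]
```

>>> arm_command(
  moves=[0,-0.04,0,-0.2,0,0,0,0,0,0,0,0],
)

```text
time: 16.05
ee_pos: [0.5083, 0.0009, 0.117]
eef_rot: [0.065, 0.998, 0.0, 0.001]
ft_force: [0.4, 2.5, 6.5]
width: 0.0194
grip_force: 45.0
```

```bash
python3 f.py
```

```text
16.45 [0.88356393 1.61130859 6.83834168] [0.26445997 0.50797135 0.54217321] [0.508287   0.00090759 0.11701964]
```

>>> arm_command(
  moves=[0,0.03,0,0.15,0,0,-0.05,0,0,0,-0.05,0,0,0,-0.05,0,0,0,-0.05,0,0,0,-0.05,0,0,0,-0.05,0,0,0,-0.05,0,0,0,-0.05,0,0,0,-0.05,0,0,0,0,0,0,0,0,0],
)

```text
time: 17.45
ee_pos: [0.5082, 0.001, 0.1213]
eef_rot: [0.066, 0.998, 0.0, 0.001]
ft_force: [4.2, 1.0, 5.2]
width: 0.0191
grip_force: 45.0
```

>>> arm_command(
  moves=[0,0,-0.04,0,0,0,0,0,0,0,-0.04,0,0,0,0,0,0,0,0,0],
)

```text
time: 17.87
ee_pos: [0.5082, 0.001, 0.122]
eef_rot: [0.066, 0.998, 0.0, 0.001]
ft_force: [4.9, 1.5, 4.5]
width: 0.0194
grip_force: 45.0
```

```bash
python3 f.py
```

```text
18.2667 [5.22020905 1.46884477 3.84225796] [0.54102428 0.3964156  0.47216727] [0.50820983 0.00101999 0.12201845]
```

>>> arm_command(
  moves=[-0.05,0,0,0,-0.05,0,0,0,-0.05,0,0,0,0,0,0,0,0,0,0,0],
)

```text
time: 18.68
ee_pos: [0.5082, 0.001, 0.1215]
eef_rot: [0.066, 0.998, 0.0, -0.001]
ft_force: [-0.8, 1.9, 6.2]
width: 0.0194
grip_force: 45.0
```

```bash
python3 f.py
```

```text
19.0833 [-0.67740357  2.49941847  6.31443223] [0.35913569 0.55150979 0.47334559] [0.5082633  0.00092909 0.12152573]
```

>>> arm_command(
  moves=[0,0,-0.04,0,0,0,0,0,0,0,-0.03,0,0,0,0,0,0,0,0,0],
)

```text
time: 19.5
ee_pos: [0.5083, 0.0009, 0.122]
eef_rot: [0.066, 0.998, 0.0, -0.001]
ft_force: [-1.0, 3.6, 4.3]
width: 0.0193
grip_force: 45.0
```

```bash
python3 f.py
```

```text
19.9 [-2.64242591  4.07751478  3.29944864] [0.39287193 0.56509931 0.47953442] [0.50831438 0.00078517 0.12208536]
```

>>> arm_command(
  moves=[0,0.05,0,0.25,0,0.05,0,0.25,0,0,0,0,0,0,0,0],
)

```text
time: 20.23
ee_pos: [0.5084, 0.0012, 0.1222]
eef_rot: [0.07, 0.998, -0.0, -0.001]
ft_force: [-4.5, 1.6, 3.8]
width: 0.0195
grip_force: 45.0
```

```bash
python3 f.py; python3 -c "
from bench import r
s=r.read_state();print(s['torque'],s['width'],s['eef_rot'])"
```

```text
20.6333 [-5.21778499  2.05111285  4.65994995] [0.24952209 0.50823079 0.76848161] [0.50840299 0.00123639 0.12217288]
[0.4446217  1.14214466 0.02543786] 0.019362365570756452 [ 7.04380869e-02  9.97515980e-01 -2.06828424e-04 -5.50576515e-04]
```

>>> arm_command(
  moves=[0.05,0.02,0,0.1,0.04,0.01,0,0.1,0,0,0,0,0,0,0,0],
)

```text
time: 20.97
ee_pos: [0.5084, 0.0017, 0.1226]
eef_rot: [0.072, 0.997, -0.0, 0.0]
ft_force: [-1.0, -1.2, 4.2]
width: 0.0193
grip_force: 45.0
```

>>> arm_command(
  moves=[0,0,-0.03,0,0,0,0,0,0,0,0,0],
)

```text
time: 21.22
ee_pos: [0.5084, 0.0018, 0.1228]
eef_rot: [0.072, 0.997, -0.0, 0.0]
ft_force: [-0.1, -0.3, 3.1]
width: 0.019
grip_force: 45.0
```

>>> arm_command(
  moves=[0,0,-0.03,0,0,0,0,0,0,0,0,0],
)

```text
time: 21.47
ee_pos: [0.5084, 0.002, 0.1231]
eef_rot: [0.072, 0.997, 0.0, 0.0]
ft_force: [1.0, -0.9, 4.4]
width: 0.0196
grip_force: 45.0
```

>>> arm_command(
  moves=[0,0,-0.03,0,0,0,0,0,0,0,0,0],
)

```text
time: 21.72
ee_pos: [0.5084, 0.002, 0.1234]
eef_rot: [0.072, 0.997, 0.0, 0.0]
ft_force: [2.5, -0.3, 4.3]
width: 0.0193
grip_force: 45.0
```

>>> arm_command(
  moves=[0,0,-0.03,0,0,0,0,0,0,0,0,0],
)

```text
time: 21.97
ee_pos: [0.5083, 0.002, 0.1236]
eef_rot: [0.072, 0.997, 0.0, 0.0]
ft_force: [2.7, -1.4, 3.7]
width: 0.0192
grip_force: 45.0
```

>>> arm_command(
  moves=[0,0,0,0,0,0,0,0,0,0,0,0],
)

```text
time: 22.22
ee_pos: [0.5083, 0.002, 0.1236]
eef_rot: [0.072, 0.997, 0.0, 0.0]
ft_force: [4.5, -0.5, 3.3]
width: 0.0192
grip_force: 45.0
```

>>> arm_command(
  moves=[-0.05,0,-0.03,0,0,0,0,0,0,0,0,0],
)

```text
time: 22.47
ee_pos: [0.5084, 0.0019, 0.1237]
eef_rot: [0.072, 0.997, -0.0, -0.0]
ft_force: [3.1, -1.9, 1.6]
width: 0.0192
grip_force: 45.0
```

>>> arm_command(
  moves=[0,0,-0.03,0,0,0,0,0,0,0,0,0],
)

```text
time: 22.72
ee_pos: [0.5084, 0.002, 0.1238]
eef_rot: [0.072, 0.997, -0.0, -0.0]
ft_force: [4.0, -0.7, -1.9]
width: 0.0195
grip_force: 45.0
```

>>> arm_command(
  moves=[0,0,-0.02,0,0,0,0,0,0,0,0,0],
)

```text
time: 22.97
ee_pos: [0.5083, 0.0019, 0.1241]
eef_rot: [0.072, 0.997, -0.0, -0.0]
ft_force: [3.8, 0.5, -3.0]
width: 0.0192
grip_force: 45.0
```

>>> arm_command(
  moves=[-0.06,0,0.04,0,0,0,0,0],
)

```text
time: 23.13
ee_pos: [0.5084, 0.0019, 0.1237]
eef_rot: [0.072, 0.997, 0.0, -0.001]
ft_force: [-0.8, 0.4, 0.7]
width: 0.0191
grip_force: 45.0
```

>>> arm_command(
  moves=[0,0,0,0],
)

```text
time: 23.22
ee_pos: [0.5084, 0.002, 0.1237]
eef_rot: [0.072, 0.997, 0.0, -0.001]
ft_force: [-2.6, 0.0, -0.4]
width: 0.0196
grip_force: 45.0
```

>>> arm_command(
  moves=[0.02,0,0,0,0,0,0,0,0,0,0,0,0,0,0,0,0,0,0,0,0,0,0,0],
  fingers=60,
)

```text
time: 23.72
ee_pos: [0.509, 0.0019, 0.1239]
eef_rot: [0.072, 0.997, 0.0, 0.0]
ft_force: [0.2, 0.3, 0.3]
width: 0.0486
grip_force: 0.0
```

>>> arm_command(
  moves=[0,0,-1,0,0,0,-1,0,0,0,-2,0,0,0,-3,0,0,0,-3,0,-2,0,-2,0,-3,3,0,0,-3,3,0,0,-3,3,0,0,-3,3,0,0,0,0,0,0,0,0,0,0],
)

```text
time: 24.72
ee_pos: [0.6629, 0.1008, 0.2427]
eef_rot: [0.07, 0.998, -0.001, -0.001]
ft_force: [-0.5, -0.6, 0.1]
width: 0.0524
grip_force: 0.0
```

```bash
python3 - <<'E'
from bench import r
from h import *
s=r.read_state();print(s['time'],s['ee_pos'],s['ft_force'],s['width'])
a,b=[cv2.cvtColor(r.camera(n),cv2.COLOR_RGB2BGR) for n in('scene','top')]
cv2.imwrite('pics/end.png',np.hstack([cv2.resize(a[190:280,225:315],(400,400),interpolation=cv2.INTER_CUBIC),cv2.resize(b[155:260,235:340],(400,400),interpolation=cv2.INTER_CUBIC)]))
E
```

```text
24.7167 [0.66294748 0.10083443 0.2427229 ] [-0.52726276 -0.60001397  0.13130324] 0.05235661526071639
```

View pics/end.png

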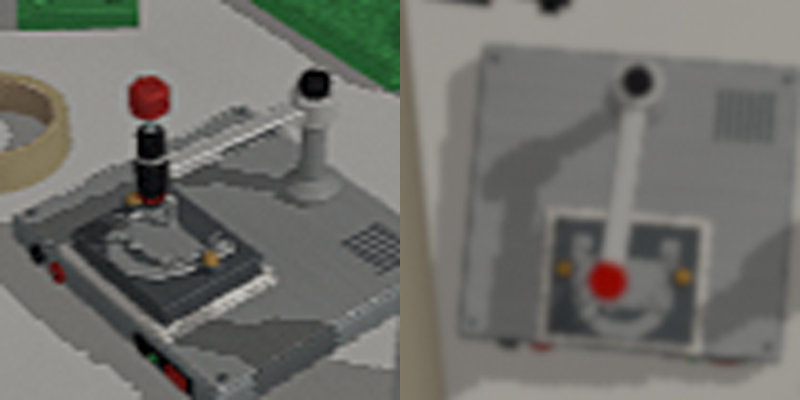

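```bash
python3 - <<'E'
from bench import r
from h import *
s=r.camera_info('scene')
im=cv2.cvtColor(r.camera('scene'),cv2.COLOR_RGB2HSV)
def cen(im):
    m=((im[...,1]>150)&(im[...,2]>60)&((im[...,0]<8)|(im[...,0]>172)))
    m=m.astype(np.uint8);n,l,st,c=cv2.connectedComponentsWithStats(m)
    return [(np.round(c[k],1),st[k]) for k in range(1,n) if st[k][4]>8 and 225<c[k][0]<300 and 170<c[k][1]<245]
print('now',cen(im));print('start',cen(cv2.cvtColor(cv2.imread('pics/scene0.png'),cv2.COLOR_BGR2HSV)))
for n,xy in(('now',(.5085,.0019)),('start',(.549,.0733))):
    for z in(.142,.136,.070):print(n,z,proj(s,[*xy,z]))
print(r.read_state()['time'])
E
```

```text
now [(array([258. , 211.8]), array([254, 207,   9,  10,  69], dtype=int32))]
start [(array([251.2, 190.9]), array([247, 187,   9,   9,  62], dtype=int32))]
now 0.142 [258.13199444 208.47888613]
now 0.136 [258.2003862  210.62376958]
now 0.07 [258.92073227 233.20018219]
start 0.142 [251.00467677 189.82283676]
start 0.136 [251.09331167 191.89016655]
start 0.07 [252.02956104 213.71413815]
24.8667
```

```bash
python3 -c "
from bench import r
print(r.close_job())"
```

```text
the job is handed in; nothing more can be done
None
```

The anode is connected: the hook holds the bar of the loop from below on its spring, the gripper let go under almost no load, and I handed the job in at about 25 s. In the last pictures the cap sits about 6 mm below its up position, as it should with the bar caught. While easing the plunger up I briefly pulled about 3 N past the catch, roughly 8 N on the loop by my estimate against its 9 N limit, and backed off at once.

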